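Set the suction slider on the bench extraction console

TASK

On the grey control console at the right of the bench, set the suction: slide the broad bar-shaped grip along its track until it stands level with the small steel index clip on the edge of that same track, then let go. Leave the other slider, the one with the slim round grip, where it is.

Things in the scene. Friction and masses are not known exactly. Their poses are not given: they have to be found in the camera images.
- broad_slider_top (a point): centre of the top face of the broad slider grip: an upright black bar 18 mm long along its track, 36 mm wide across it, 36 mm tall, white line across its top. This point is 36.5 mm above its aluminium track plate. x axis: along the track, away from the console's front; y: left; z: up. It starts in the front quarter of its 120 mm travel, resists with 2 N and stays where left (no spring or notches).
- broad_slider_track: fixed aluminium track plate of the broad slider, 170 x 60 x 8 mm, the left or the right one of two on the grey console (250 x 180 mm, 30 mm high). Origin: centre of its underside. x: along the track, away from the console's front; y: left; z: up. The grip moves only along this x, its middle from -60 to +60 mm.
- index_clip: small dark steel clip, fixed on the left edge of the broad slider's plate, 14 mm long along the track, 4 mm high, with a tooth pointing at the track. Origin: its centre, on the plate's top, 25.5 mm left of the track's middle. Axes as the track plate's: the grip is level with it when broad_slider_top has x = 0 in this frame. The slim slider's plate has a like clip, which does not matter.
- slim_slider_top (a point): centre of the top of the other slider's grip: a slim round black post, 12 mm in diameter (16 mm at its foot), 36 mm tall, on the like plate that lies parallel, 84 mm to the left or right. Not to be moved. Same axes.

How it is judged (in metres and radians):
At the end, for the whole second after the job is handed in: The middle of the broad grip stands within 10 mm, along the track, of the middle of the index clip on its own track plate; the slim round grip is within 10 mm of where it was at the start (x of broad_slider_top in the frame of index_clip between -0.01 and 0.01 m and distance of slim_slider_top from where it was at the start of the episode below 0.01 m); the robot touches nothing.
It fails at once if the slim slider is moved by more than 10 mm (distance of slim_slider_top from where it was at the start of the episode above 0.01 m).
It also fails if it takes over 22 s, if anything falls off the work surface, if the arm or the gripper's body presses on something with over 40 N, if the wrist force passes 120 N, or if a joint passes its speed limit or range.

ROBOT

A 6-joint arm with a two-finger parallel gripper is mounted at the origin on a cart in front of the work surface, level with it; the furniture and walls round the work are solid. World frame = base frame: x ahead of the robot, y to its left, z up, the work surface at z = 0. Lengths are in mm, angles in rad, forces in N, time in s.
With the tool pointing down it reaches from about 375 to 750 mm from the base axis. Payload 9 kg.
Tool frame: the origin (TCP) lies midway between the tips of the shut fingers; the grasp point (between the pads) lies bot.pinch_z behind it (bot.pinch_z is the distance from the TCP to the grasp point, in mm); z points along the fingers, y is the line along which they close (so a half turn about z gives the same grasp; the last joint's range is limited). The gripper opens to 85 mm and grips with 20 to 120 N. Pads are 22 mm wide; open, the fingers measure 114 mm over their backs; the gripper's body (76 mm by 85 mm) begins 54 mm behind the grasp point. The pads swing forward as they close: fully open they stand 13 mm farther back than shut.
Start: joints at [-1.449, 0.104, 0.097, 1.564, 0, 1.353], TCP at [199.99, -565.721, 231.331] pointing down, gripper open.
Joint ranges: [-2.99, 2.99], [-0.84, 1.86], [-1.1, 1.16], [-1.84, 2.11], [-1.51, 1.56], [-3.14, 3.14]. Speed limits (rad/s): [2.22, 2.22, 2.57, 3.14, 3.14, 3.14].

INTERFACE

Orientations are given as a unit quaternion [w, x, y, z].
In Python, from rig import bot, optics gives the robot as it stands (bot), with the cameras (optics). Calls block until the motion is done:
- bot.move_pose(position, orientation): joint-space move of the TCP to a pose.
- bot.move_straight(position, frame=None, speed=150): straight line of the TCP; frame=None keeps the orientation; speed is the mean speed in mm/s.
- bot.move_joints(angles): joint-space move.
- bot.ungrasp() and bot.close(f_grip=None): open the fingers fully, or close them until they stop; f_grip is the grip in N (None keeps the last).
- bot.dwell(seconds).
- bot.solve_ik(position, orientation): joint angles nearest the present ones, or None.
- optics.read_camera(name): name is "side" or "top" or "wrist"; returns the picture (480x640x3 uint8, red, green, blue); there is no depth.
- optics.get_calibration(name): a dict with "fov_y" (degrees; the focal length in pixels is half the picture's height over the tangent of half this angle, whatever the lens; pixels are square), "cx", "cy" (the principal point, pixels), "cam_to_world" (4x4, takes a point from camera to world coordinates). Camera axes: x right, y down, z forward; pixel columns grow to the right and rows downward; lengths in mm; the calibration is good to about 2 mm. A picture is of the moment at which its call begins: read the wrist's pose just before it. get_calibration takes no time and is no camera call; for the wrist camera it gives the pose at the moment of the call.
A pose or a line that the arm cannot do raises bot.Unreachable and nothing moves.
- bot.close_job(): hands the job in; it is judged then, once.
Readings, each from a call of its own:
- bot.current_t(): time.
- bot.current_qpos(): joint angles.
- bot.current_qvel(): joint speeds.
- bot.current_joint_torque(): joint torques, N m.
- bot.current_ee_pos(): TCP position.
- bot.current_eef_rot(): TCP orientation.
- bot.current_ft_force(): force on the tool from outside, world axes, zero at the start.
- bot.current_torque(): the same for the moment, N m.
- bot.current_grip_width(): opening from 0.0 (shut) to 1.0 (fully open).
- bot.current_grip_force(): force on a finger pad.
Only numpy, scipy, OpenCV 4.12 (cv2) and the standard library are available. Lean on these libraries where they do the work, as an engineer would, in place of code of your own. Each camera call takes 0.05 s, during which the arm holds its last target. There are 200 camera calls.

## Working session

There is one attempt and no reset: what is moved stays moved. The work goes in short steps, each a Python script; the robot and the scene stay as the last script left them, time stands still between calls to the robot, and variables do not carry over. Pictures are saved under pics/ and viewed, at most 10 in all, crops included, and the job is handed in when it is done.

```bash
mkdir -p pics
python3 - <<'E'
from rig import bot, optics
import cv2,numpy as np
for n in ["top","wrist","side"]:
    c=optics.get_calibration(n); im=optics.read_camera(n)
    cv2.imwrite(f"pics/{n}0.png",im[:,:,::-1]); print(n,c)
    np.savez(f"pics/{n}0.npz",im=im,**c)
print(bot.current_t(),bot.pinch_z,bot.current_eef_rot())
E
```

```text
top {'fov_y': 42.535944296392664, 'cx': 320.6893188196384, 'cy': 251.072585279104, 'cam_to_world': array([[-1.64022875e-02, -9.94673243e-01,  1.01764947e-01,
         4.35935333e+02],
       [-9.99862241e-01,  1.65758793e-02,  8.60372473e-04,
        -2.44944780e+02],
       [-2.54263295e-03, -1.01736816e-01, -9.94808100e-01,
         9.50142290e+02],
       [ 0.00000000e+00,  0.00000000e+00,  0.00000000e+00,
         1.00000000e+00]])}
wrist {'fov_y': 62.997575152790546, 'cx': 320.96578098853433, 'cy': 244.31278011390975, 'cam_to_world': array([[ 3.33381563e-01, -9.03118234e-01, -2.70618162e-01,
         2.69398622e+02],
       [-9.42791270e-01, -3.18997777e-01, -9.68764168e-02,
        -5.41470211e+02],
       [ 1.16426626e-03,  2.87433252e-01, -9.57799964e-01,
         3.72245454e+02],
       [ 0.00000000e+00,  0.00000000e+00,  0.00000000e+00,
         1.00000000e+00]])}
side {'fov_y': 57.361155866448186, 'cx': 318.7898451240708, 'cy': 234.34784133372276, 'cam_to_world': array([[ 9.38401531e-01, -2.08129860e-01,  2.75834242e-01,
         3.00262045e+02],
       [-3.45537721e-01, -5.70979216e-01,  7.44705592e-01,
        -8.74812772e+02],
       [ 2.50014827e-03, -7.94144002e-01, -6.07724488e-01,
         6.18656291e+02],
       [ 0.00000000e+00,  0.00000000e+00,  0.00000000e+00,
         1.00000000e+00]])}
0.15 18.700000000000003 [-5.00600226e-04  9.85602276e-01  1.69079575e-01  2.05113788e-05]
```

View pics/top0.png

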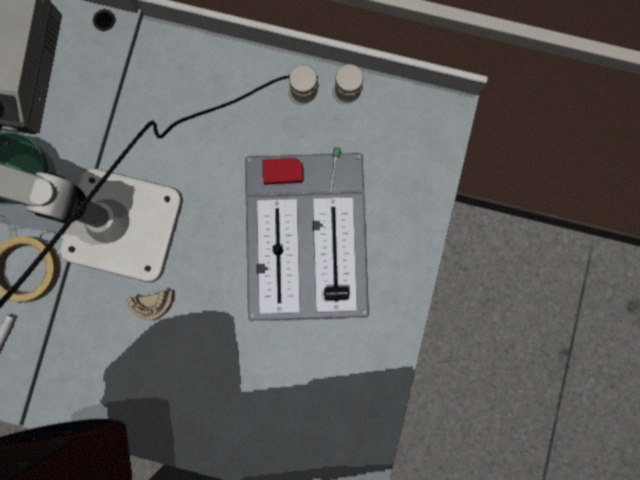

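View pics/wrist0.png

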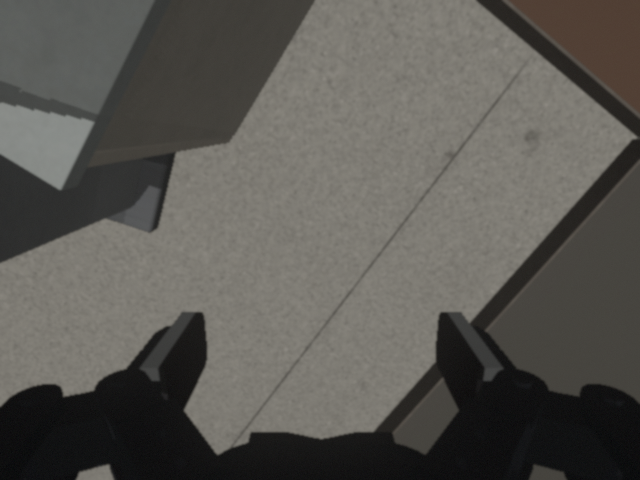

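The top view shows the console with its front towards the bottom of the picture. The broad bar is at about (336,293) on the right plate, with its clip at (317,225). The slim post is at (278,250) on the left plate. The wrist view shows only the floor and a bench corner, with no console.

Run:
```python
import cv2
t=cv2.imread("pics/top0.png")[145:330,235:380]
cv2.imwrite("pics/topc.png",cv2.resize(t,None,fx=3.2,fy=3.2,interpolation=cv2.INTER_CUBIC))
```

```text
(no output)
```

View pics/side0.png

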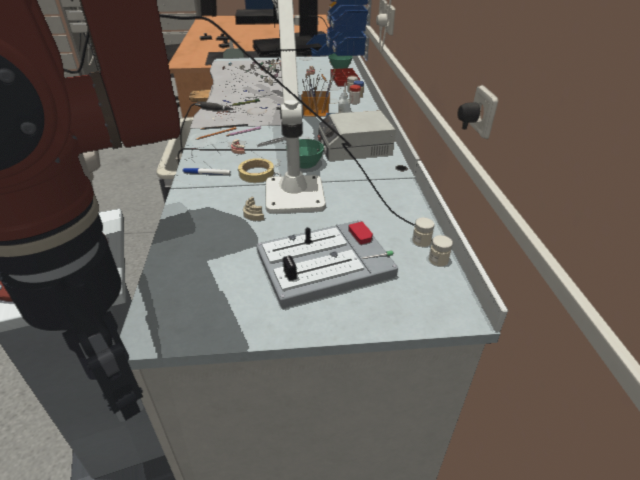

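View pics/topc.png

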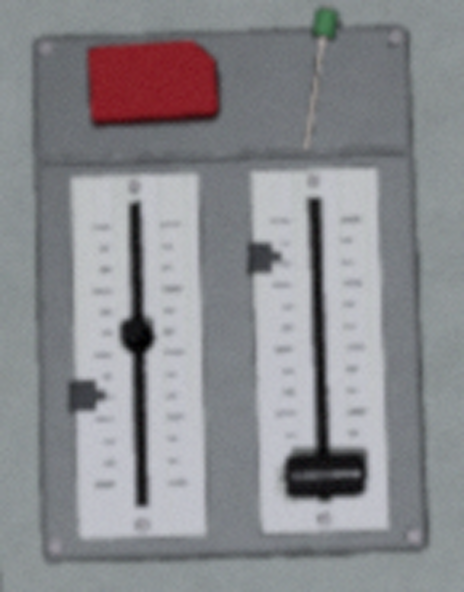

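The side view shows the console with the broad bar at about (289,265), the slim post at (308,236) and the clip at (333,255); the lamp pole stands clear to the left. The crop puts the bar's white line at about (336.5,293) and its clip at (317,225) in the full picture. Next I triangulate from the top and side views.

```bash
cat > h.py <<'E'
import numpy as np,cv2
def rays(c,uv):
    uv=np.atleast_2d(np.array(uv,float)); f=240/np.tan(np.radians(c["fov_y"])/2)
    d=np.c_[(uv[:,0]-c["cx"])/f,(uv[:,1]-c["cy"])/f,np.ones(len(uv))]
    T=np.array(c["cam_to_world"]); return T[:3,3],d@T[:3,:3].T
def onplane(c,uv,z):
    o,d=rays(c,uv); return o+d*((z-o[2])/d[:,2])[:,None]
def tri(c1,u1,c2,u2):
    o1,d1=rays(c1,u1);o2,d2=rays(c2,u2); out=[]
    for a,b in zip(d1,d2):
        s=np.linalg.lstsq(np.c_[a,-b],o2-o1,rcond=None)[0]
        p,q=o1+a*s[0],o2+b*s[1]; out.append(np.r_[(p+q)/2,np.linalg.norm(p-q)])
    return np.array(out)
def quad(cnt):
    h=cv2.convexHull(cnt)
    for e in np.linspace(2,20,40):
        q=cv2.approxPolyDP(h,e,True)
        if len(q)<=4: return q[:,0]
def plates(im,box,thr):
    x0,y0,x1,y1=box; g=cv2.cvtColor(im,cv2.COLOR_RGB2GRAY)
    m=np.zeros_like(g); m[y0:y1,x0:x1]=(g[y0:y1,x0:x1]>thr)*255
    m=cv2.morphologyEx(m,cv2.MORPH_CLOSE,np.ones((5,5),np.uint8))
    cs=cv2.findContours(m,cv2.RETR_EXTERNAL,cv2.CHAIN_APPROX_NONE)[0]
    return sorted(cs,key=cv2.contourArea)[-2:]
E
python3 - <<'E'
from h import *
np.set_printoptions(precision=1,suppress=True)
C={n:dict(np.load(f"pics/{n}0.npz")) for n in("top","side")}
for n,box in (("top",(250,195,362,316)),("side",(262,225,368,292))):
    im=C[n]["im"]; x0,y0,x1,y1=box
    g=cv2.cvtColor(im,cv2.COLOR_RGB2GRAY)[y0:y1,x0:x1]
    t,_=cv2.threshold(g,0,255,cv2.THRESH_OTSU)
    print(n,t,np.percentile(g,[2,20,50,80,98]))
    for thr in (t,(np.percentile(g,50)+np.percentile(g,98))/2):
        for c in plates(im,box,thr): print(int(thr),cv2.contourArea(c),quad(c).tolist())
for z in (38,74.5):
    print(z,onplane(C["top"],[[336.5,292.8],[316.9,225.3],[278,249.5]],z))
s=cv2.imread("pics/side0.png")[220:305,250:402]
cv2.imwrite("pics/sidec.png",cv2.resize(s,None,fx=5,fy=5,interpolation=cv2.INTER_CUBIC))
E
```

```text
top 147.0 [ 25. 121. 169. 192. 195.]
147 4307.5 [[296, 199], [299, 311], [261, 313], [257, 201]]
147 4326.0 [[351, 197], [356, 309], [318, 311], [313, 199]]
182 3927.0 [[295, 200], [298, 310], [261, 311], [258, 202]]
182 3956.0 [[351, 199], [355, 307], [319, 310], [315, 199]]
side 144.0 [ 31. 112. 166. 224. 228.]
144 26.0 [[367, 287], [367, 291], [352, 291]]
144 6071.0 [[367, 275], [262, 291], [262, 225], [347, 225]]
197 1168.0 [[345, 241], [272, 260], [263, 246], [336, 228]]
197 1342.5 [[362, 265], [281, 286], [274, 270], [349, 250]]
38 [[ 466.9 -266.5   38. ]
 [ 568.  -239.1   38. ]
 [ 532.7 -180.7   38. ]]
74.5 [[ 465.7 -265.6   74.5]
 [ 562.7 -239.4   74.5]
 [ 528.8 -183.3   74.5]]
```

View pics/sidec.png

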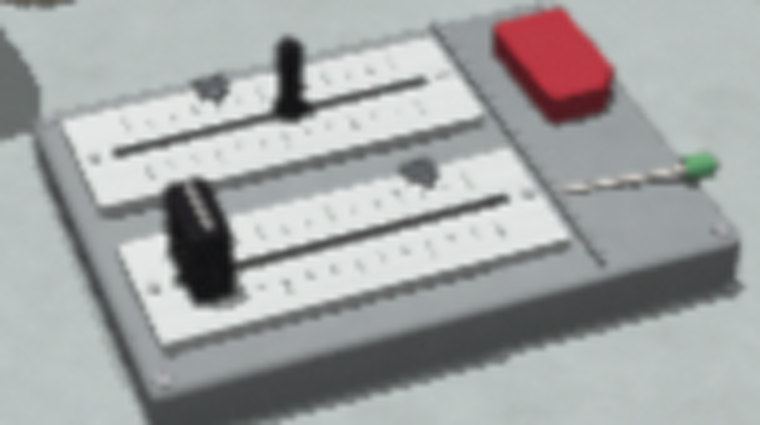

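The side crop shows the bar's white line centred at crop (197,205), i.e. full-frame (289.4,261). The clip is at crop (420,172), i.e. (334,254.4). The red tag and the cotton swab lie behind the tracks. Now I triangulate and check the reach.

Run:
```python
from h import *
from rig import bot, optics
from scipy.spatial.transform import Rotation as R
np.set_printoptions(precision=3,suppress=True)
C={n:dict(np.load(f"pics/{n}0.npz")) for n in("top","side")}
top=np.array([[325,473],[262,257],[250,171],[379,169],[389,527],[262,533]])/3.2+[235,145]
side=np.array([[197,205],[420,172],[512,150],[568,242],[168,345],[122,245]])/5+[250,220]
P=tri(C["top"],top,C["side"],side); print(P)
f=(P[4,:2]+P[5,:2])/2; b=(P[2,:2]+P[3,:2])/2
yaw=np.arctan2(*(b-f)[::-1]); print("yaw",yaw)
p=P[0,:3]
for s in (1,-1):
    y=s*np.array([np.cos(yaw),np.sin(yaw),0]); z=np.array([0,0,-1.]); x=np.cross(y,z)
    q=R.from_matrix(np.c_[x,y,z]).as_quat()[[3,0,1,2]]
    for h in (46,110,230):
        print(s,q,h,bot.solve_ik([p[0],p[1],h],q), bot.solve_ik([p[0]+97,p[1],h],q))
T=np.array(optics.get_calibration("wrist")["cam_to_world"]); w=bot.current_eef_rot(); Rt=R.from_quat(np.r_[w[1:],w[0]])
print("cam in tool",Rt.inv().apply(T[:3,3]-bot.current_ee_pos()),Rt.inv().apply(T[:3,2]))
```

```text
[[ 466.156 -265.841   73.748    0.963]
 [ 568.383 -239.278   39.581    1.248]
 [ 610.795 -234.541   35.418    3.105]
 [ 609.717 -294.895   35.295    0.985]
 [ 442.976 -295.998   35.54     2.765]
 [ 441.356 -237.402   36.97     3.128]]
yaw 0.011789720249082312
1 [0.    0.703 0.711 0.   ] 46 [-0.762 -0.036 -0.385  1.222  0.     0.797] [-0.651  0.222 -0.112  1.237  0.     0.908]
1 [0.    0.703 0.711 0.   ] 110 [-0.762 -0.076 -0.305  1.342  0.     0.797] [-0.651  0.185 -0.035  1.351  0.     0.908]
1 [0.    0.703 0.711 0.   ] 230 [-0.762 -0.09  -0.1    1.561  0.     0.797] [-0.651  0.174  0.171  1.568  0.     0.908]
-1 [-0.     0.711 -0.703  0.   ] 46 [-0.762 -0.036 -0.385  1.222  0.    -2.345] [-0.651  0.222 -0.112  1.237  0.    -2.233]
-1 [-0.     0.711 -0.703  0.   ] 110 [-0.762 -0.076 -0.305  1.342  0.    -2.345] [-0.651  0.185 -0.035  1.351  0.    -2.233]
-1 [-0.     0.711 -0.703  0.   ] 230 [-0.762 -0.09  -0.1    1.561  0.    -2.345] [-0.651  0.174  0.171  1.568  0.    -2.233]
cam in tool [  73.477    0.449 -141.697] [-0.288  0.002  0.958]
```

Run:
```python
from h import *
from rig import bot, optics
bot.move_pose([515,-258,220],[0,0.703,0.711,0])
c=optics.get_calibration("wrist"); im=optics.read_camera("wrist")
np.savez("pics/wrist1.npz",im=im,**c); cv2.imwrite("pics/wrist1.png",im[:,:,::-1]); print(bot.current_t(),bot.current_ee_pos())
```

```text
1.8167 [ 514.57578788 -259.0174149   219.9765513 ]
```

View pics/wrist1.png

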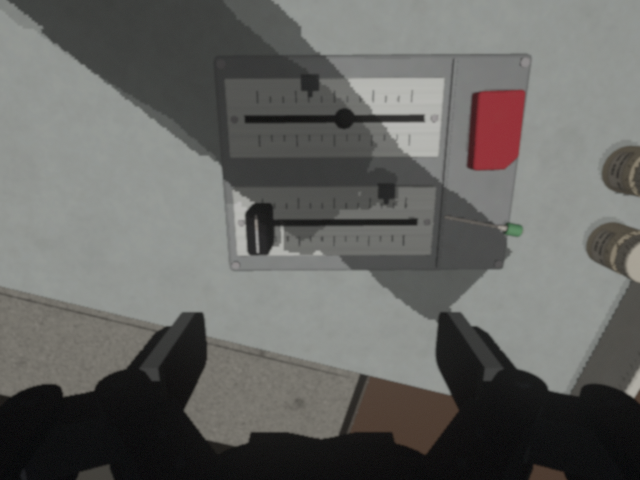

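The wrist view shows the bar with its white line near (257,232), its clip at (387,190), the slim post at (344,118) and its clip at (310,83). I refine the bar and clip by mask.

Run:
```python
from h import *
np.set_printoptions(precision=1,suppress=True)
t=dict(np.load("pics/top0.npz")); w=dict(np.load("pics/wrist1.npz"))
def blob(im,box,thr):
    x0,y0,x1,y1=box; g=cv2.cvtColor(im,cv2.COLOR_RGB2GRAY)[y0:y1,x0:x1]
    n,l,s,c=cv2.connectedComponentsWithStats((g<thr).astype(np.uint8)); i=1+s[1:,4].argmax()
    print(s[i]+[x0,y0,0,0,0],c[i]+[x0,y0]); x,y,ww,h,_=s[i]
    return c[i]+[x0,y0],[x+x0+ww/2-.5,y+y0+h/2-.5]
ct=blob(t["im"],(308,217,328,233),125)[0]
for thr in (40,50,60): cw=blob(w["im"],(372,178,402,202),thr)[0]
g=cv2.cvtColor(w["im"],cv2.COLOR_RGB2GRAY); print(g[178:202:3,372:402:2]); print(g[212:252:5,244:276:1])
g=cv2.cvtColor(t["im"],cv2.COLOR_RGB2GRAY); print(g[284:302,322:352:2])
print("clip",tri(t,ct,w,cw),onplane(w,cw,40),onplane(t,ct,40))
bt=[336.5,292.8];
for bw in ([257,233],): print("bar",tri(t,bt,w,bw),onplane(w,bw,74.5))
# track slot ends on plate in wrist picture
print("slot",onplane(w,[[280,222],[417,222],[229,158],[438,187],[433,257]],38))
```

```text
[308 217  15  16 143] [313.4 224.7]
[379 184  15  18 164] [385.6 190.6]
[377 183  18  19 251] [385.9 190.6]
[372 178  24  24 340] [385.5 189.4]
[[ 60  60  58  60  60  61  60  60  60  60  59  60  64  76  79]
 [ 60  59  60  59  59  60  58  60  58  60  59  60  67  77  78]
 [ 60  60  57  42  39  39  39  39  40  42  41  50  66  73  73]
 [ 78  77  75  54  38  36  36  37  37  38  38  50  73  89  96]
 [ 81  82  77  54  39  38  39  38  39  39  39  49  78  99 110]
 [ 81  82  78  52  39  38  37  38  39  38  39  52  79  99 111]
 [ 82  82  77  50  39  38  39  38  38  38  40  54  80 100 113]
 [ 79  81  81  74  69  63  45  39  49  65  69  81 101 108 112]]
[[163 131  86  45  32  30  29  28  28  30  27  28  28  28  28  29  27  23
   27  26  25  26  27  25  26  27  28  32  44  64  79  82]
 [151 106  61  41  36  35  32  32  33  36  49  62  64  49  36  28  29  30
   28  29  29  29  27  27  28  27  30  31  43  63  77  82]
 [120  95  62  42  38  36  37  37  39  47  84 122 126  99  60  39  32  30
   33  31  28  29  28  27  28  29  29  29  29  27  28  30]
 [169 142  92  51  41  42  41  42  41  46  73 111 12
[... 1322 characters left out ...]
41  41  41  38  29  30  21  27  26  29  53 170]
 [167  94  23  26  28  22  28  18  19  21  25  24  19  58 178]
 [168  93  24  25  21  23  25  21  23  14  23  14  22  63 177]
 [171  97  20  17  22  17  16  13  14  23  20  21  33  92 182]
 [181 119  46  39  40  34  28  16  37  57  64  64  83 140 192]
 [187 148 101  95  94  96  76  38  86 131 133 135 147 177 192]
 [191 171 149 155 154 157 129  97 137 181 182 183 187 189 193]]
clip [[ 566.7 -234.1   51.1    0.7]] [[ 568.3 -235.9   40. ]] [[ 568.7 -233.9   40. ]]
bar [[ 465.9 -265.8   69.8    0.1]] [[ 466.7 -264.5   74.5]]
slot [[ 480.6 -264.7   38. ]
 [ 596.9 -263.6   38. ]
 [ 440.4 -211.9   38. ]
 [ 611.9 -233.7   38. ]
 [ 613.5 -294.9   38. ]]
```

Both view pairs agree: bar at about (466,-265.5), top at z≈74, plate at z≈37, clip at x≈568.3, track yaw≈0.012. I'll grip the bar along the track and slide it.

Run:
```python
from rig import bot, optics
q=[0,0.7030,0.7112,0]
bot.move_pose([466,-265.5,130],q)
bot.move_straight([466,-265.5,47],speed=100)
print(bot.current_ee_pos(),bot.current_ft_force())
bot.close(f_grip=20)
print(bot.current_grip_width(),bot.current_grip_force(),bot.current_ft_force())
p=bot.current_ee_pos()
bot.move_straight([568.5,-264.3,47],speed=70); bot.dwell(.2)
print(bot.current_ee_pos(),bot.current_ft_force(),bot.current_grip_width(),bot.current_t())
```

```text
[ 466.4499237  -265.90338928   47.80257974] [-0.6064156  -0.37177498 -0.52988981]
0.2092639200996592 24.515594244003296 [-1.56044088  0.60044709  2.50525538]
[ 569.87261321 -263.97725453   47.1807684 ] [-0.31459053  2.37154893  5.00175898] 0.2099436591343032 5.725
```

Run:
```python
from h import *
from rig import bot, optics
bot.ungrasp(); bot.dwell(.2)
e=bot.current_ee_pos(); print(e)
bot.move_straight([568.5,-264.3,220],speed=150)
bot.move_pose([480,-300,230],[0,0.703,0.711,0]); bot.dwell(.2)
c=optics.get_calibration("wrist"); im=optics.read_camera("wrist")
np.savez("pics/wrist2.npz",im=im,**c); cv2.imwrite("pics/wrist2.png",im[:,:,::-1]); print(bot.current_t(),bot.current_ee_pos())
```

```text
[ 568.51464943 -264.32559038   47.05402737]
8.6083 [ 480.55226127 -299.50193046  229.51100273]
```

View pics/wrist2.png

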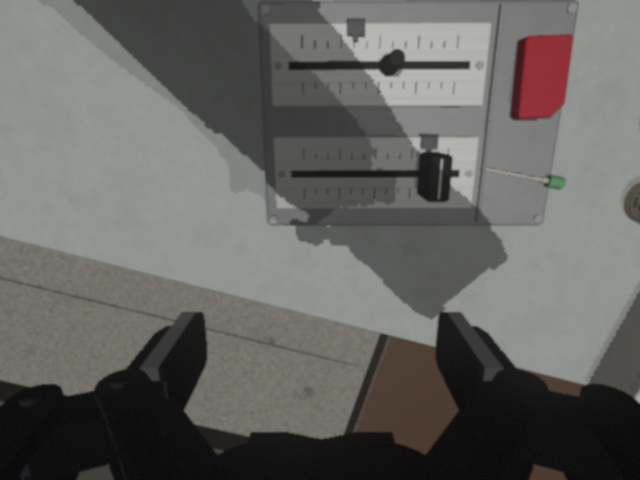

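The bar now stands at its clip: white line near (440,178), clip body near (429,141). The slim post looks unmoved on its track. I check the offset numerically.

Run:
```python
from h import *
w=dict(np.load("pics/wrist2.npz")); g=cv2.cvtColor(w["im"],cv2.COLOR_RGB2GRAY)
print(g[135:148:3,416:446]);print(g[160:198:6,416:460])
print(onplane(w,[441,178],74.5),onplane(w,[429,141],40),onplane(w,[392,61],74.5), "slim before",onplane(dict(np.load("pics/wrist1.npz")),[344,118],74.5))
```

```text
[[130 124 114  95  74  65  65  71  71  72  73  72  73  74  74  74  74  74
   74  74  76  85  99 115 124 127 127 127 127 126]
 [169 169 168 160 137 101  80  81  82  82  82  81  82  81  81  82  80  81
   81  79  84 105 140 161 169 169 169 170 170 169]
 [178 178 176 166 139 100  82  83  84  85  84  84  84  83  84  84  82  83
   83  84  90 115 150 171 177 178 178 178 178 178]
 [179 179 174 158 127  91  81  83  83  84  84  85  84  83  84  84  83  82
   82  84  92 119 152 172 178 178 178 178 179 178]
 [172 177 175 162 134 103  90  89  89  87  83  84  85  85  83  84  84  86
   86  89 104 134 161 175 179 180 180 180 180 179]]
[[ 99  84  69  50  35  30  29  29  29  29  31  30  28  30  32  29  32  37
   38  41  40  42  41  57  97 129 127  96  58  41  40  39  40  39  48  79
  126 159 174 178 178 178 178 177]
 [ 87  78  63  42  30  27  28  28  28  27  27  28  26  26  28  28  30  31
   34  33  33  35  44  80 122 138 121  80  47  40  37  39  37  38  58 102
  145 169 176 176 177 176 176 176]
 [ 30  28  25  25  27  25  26  25  28  28  27  27  27  27  28  29  30  33
   31  32  31  33  41  63  85  83 
[... 303 characters left out ...]
  26  26  27  31  27  30  29
   30  29  32  38  61  84  84  61  40  32  30  29  29  32  37  71 120 156
  175 179 180 180 180 179 179 179]
 [ 86  58  34  25  25  25  26  23  24  25  25  25  26  29  28  29  30  28
   29  30  33  50  76  87  76  49  34  29  31  29  29  33  43  69  92 107
  111 115 124 143 156 160 162 164]
 [110 108 103  95  81  64  45  33  23  23  22  23  25  28  28  29  30  27
   30  29  35  61  83  82  60  38  31  29  29  29  30  33  56  86 104 111
  111 111 111 112 111 110 111 111]]
[[ 571.09074054 -263.12019939   74.5       ]] [[ 568.84039352 -237.43975978   40.        ]] [[ 528.91581217 -182.98873001   74.5       ]] slim before [[ 530.55623571 -180.78248908   74.5       ]]
```

The bar is within about 2 mm of the clip and the slim post is where it was, so I hand the job in.

```bash
python3 -c "
from rig import bot, optics
print(bot.close_job())"
```

```text
the job is handed in; nothing more can be done
None
```

The broad slider now stands about 2 mm from its index clip (10 mm allowed), measured in the last wrist picture; the slim slider shows no measurable movement, the gripper is clear, and the job was handed in at about 8.6 s.

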